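# Reseat the card and start the test unit

## Robot

A 6-joint arm with a two-finger parallel gripper is mounted at the origin on the work surface. World frame = base frame: x ahead of the robot, y to its left, z up, the work surface at z = 0. Lengths are in m, angles in rad, forces in N, time in s.
With the tool pointing down it reaches from about 0.375 to 0.9 m from the base axis. Payload 3.1 kg.
Tool frame: the origin (TCP) lies between the finger pads; the fingertips stand 14 mm ahead of it and the grasp point (between the pads) lies 5 mm behind it (robot.finger_overhang is the distance from the TCP to the fingertips, in m); z points along the fingers, y is the line along which they close (so a half turn about z gives the same grasp; the last joint's range is limited). The gripper opens to 87 mm and grips with 3 to 60 N. Pads are 19 mm wide; open, the fingers measure 117 mm over their backs; the gripper's body (75 mm by 190 mm) begins 51 mm behind the grasp point.
Start: joints at [1.069, 0.527, 1.433, -0, 1.181, -0.178], TCP at [0.199, 0.593, 0.237] pointing down, gripper open.
Joint ranges: [-3.08, 3.08], [-0.75, 2.2], [0.22, 2.44], [-1.43, 4.57], [0, 2.65], [-2.85, 2.85]. Speed limits (rad/s): [2.79, 2.79, 3.14, 3.14, 3.14, 3.14].

## Interface

Orientations are given as a unit quaternion [x, y, z, w].
In Python, from rig import monitor, cams, workorder, robot gives the robot as it stands.
- The arm moves only by the tool send_rows, never from a script. Its argument "moves" is one flat list of numbers, 7 for each row, row after row: the opening, from 0 (shut) to 1 (fully open), then the shift along the world's x, y, z in cm, then the turn, a rotation vector about the world's x, y, z in rad. A call has 1 to 5 rows; each row is the pose to reach, as a shift and turn from the pose commanded when the call began; what a row does not reach only later rows make up. A row lasts 1/12 s, in which the tool goes at most 41.7 mm and 7.16 degrees, less where a joint would pass 70% of its speed; a pose out of reach is approached as far as the arm can. A call with a gripper value outside its range is refused whole. The fingers move at their own pace and stop on an object; "grip_force" is the grip in N (left out, the last holds). Time passes only in rows, so rows that repeat a pose let the fingers close. It gives the time, the measured TCP pose, the force, the opening and the grip force at its end, in the units of the state.
- monitor.get_obs(): the state, without advancing time (a new reading comes with each control period).
- cams.camera(name): name is "side" or "top"; returns a dict with "pixels" (400x640x3 uint8, blue, green, red), "range_z" (400x640 float32, m along the optical axis (not along the pixel's ray), 0 where there is no reading), "fovy" (degrees; the focal length in pixels is half the picture's height over the tangent of half this angle, whatever the lens; pixels are square), "cx", "cy" (the principal point, pixels), "dist_coeffs" ([k1, k2, p1, p2, k3] as OpenCV has them; the pictures are not rectified), "rvec" (rotation vector, rad) and "tvec" (3), from world to camera coordinates, as OpenCV has them. Camera axes: x right, y down, z forward; pixel columns grow to the right and rows downward; lengths in m; the calibration is good to about 2 mm. A picture is of the moment at which its call begins.
- workorder.hand_in(): hands the job in; it is judged then, once.
The state is a dict: "time": time; "q": joint angles; "joint_velocities": joint speeds; "joint_torque": joint torques, N m; "position": TCP position; "tool_rot": TCP orientation; "ft_force": force on the tool from outside, world axes, zero at the start; "moment": the same for the moment, N m; "grip_width": finger opening in m; "grip_force": force on a finger pad.
Only numpy, scipy, OpenCV 4.12 (cv2) and the standard library are available. Lean on these libraries where they do the work, as an engineer would, in place of code of your own. Each camera call takes 0.05 s, during which the arm holds its last target. There are 200 camera calls.

## Task

In the open instrument chassis one plug-in card stands proud of its two neighbours. With the closed fingers, push that card down until it is fully home and level with them, then switch on the wide paddle of the outlet box by pressing its raised end fully down, and then press the round button of the grey start pod all the way in and let it go. Only touch and press: leave the narrow paddle and the square key alone, do not lift or shift the pod, and do not disturb the other things on the bench.

Things in the scene. Friction and masses are not known exactly. Their poses are not given: they have to be found in the camera images.
- chassis: fixed white sheet-metal chassis, open at the top, 180 (x) x 140 (y) x 95 mm high; origin at the centre of its underside, z up. Three upright green plug-in cards run along its x axis, each under an aluminium top bar 120 (x) x 16 (y) mm; the bars' centre lines are at y = -45, 0 and +45 mm. The tops of the bars at -45 and 0 mm are fixed at 108 mm height (seated); the one at +45 mm stands 12 to 18 mm higher at the start
- card_top (a point): centre of the upper face of the proud card's top bar (bar 120 x 16 mm, along the chassis' x axis); it goes down with the card, to 108 mm above the table when home
- card (a joint): how far the proud card has been pushed down, m: 0 to 0.022 (0.022 = fully home at a hard stop); starts at 0.004 to 0.010. Stiff sliding fit, about 6 N to push; stays where it is left
- outlet_box: fixed grey metal outlet box, 130 (x) x 115 (y) x 50 mm high; origin at the centre of its underside, z up. Two white rocking paddles, both 68 mm long along the box's x axis, lie on its top: a wide one (40 mm, at y = -24 mm) and a narrow one (18 mm, at y = +36 mm). Each rocks about a pivot line along y at x = 0, 52 mm above the table; the level upper face would lie 62 mm above the table. Off: the +x end is raised; on: the -x end is raised
- wide_paddle_end (a point): point on the wide paddle's upper face, 27 mm from the pivot towards its +x end (raised while off; the paddle ends 7 mm farther out), on its centre line; it moves with the paddle, from about 67 mm above the table when off to about 57 mm when on
- wide_paddle (a joint): angle of the wide paddle, rad: 0 = off, 0.36 = fully on (hard stop); starts at 0 to 0.04. Takes 2 to 7 N on its end; stays where it is left
- narrow_paddle (a joint): angle of the narrow paddle, rad, same meaning; it starts off at 0 to 0.04 and must stay off
- pod: loose, weighted grey plastic start pod on a rubber foot, about 0.9 kg, 125 (x) x 85 (y) x 44 mm high; origin at the centre of its underside, z up. On its top: the round button (32 mm across) at x = +31 mm and the square key (24 mm) at x = -31 mm, both 12 mm higher than the pod's top
- round_button_top (a point): centre of the round button's upper face, 56 mm above the table when released
- round_button (a joint): travel of the round button, m: 0 = released, 0.006 = fully in; sprung, about 5 N to hold fully in, comes back by itself
- square_key (a joint): travel of the square key, m, same meaning and spring; not to be pressed
- flux_bottle: small white plastic bottle, 30 mm across, 65 mm tall, standing about 75 mm beside the pod; bystander, loose; origin at its underside
- heat_sink: finned aluminium heat sink, 40 x 40 x 26 mm, about 90 mm beside the outlet box; bystander, loose; origin at its underside
- spool: steel-grey wire spool standing on its end, 48 mm across, 36 mm high, about 120 mm before the chassis; bystander, loose; origin at its underside
- multimeter: black hand-held meter lying flat, 150 x 75 x 40 mm; bystander, loose; origin at its underside
- parts_bin: open black parts bin, 100 x 75 x 40 mm; bystander, loose; origin at its underside
- screwdriver: screwdriver lying down, 170 mm long; bystander, loose
- mug: white mug, 76 mm across, 85 mm tall; bystander, loose; origin at its underside
Not all that is in view belongs to the job. What is shaped like the chassis but pink is not meant.

How it is judged:
On the way, in this order (a step that is already met when the one before it is completed fails the run):
1. the proud card is pushed fully home (within 1.8 mm) (value of joint card above 0.0202 m), for 0.2 s.
2. the wide paddle is switched on (value of joint wide_paddle above 0.29 rad), for 0.1 s.
3. the round button is pressed in (value of joint round_button above 0.0045 m), for 0.05 s.
At the end, for the whole second after the job is handed in: Card home within 1.8 mm, wide paddle on (over 0.29 rad), narrow one off (under 0.12 rad), round button and square key released (within 1.5 mm), pod at rest, flat on the bench, within 30 mm of its start, every bystander within 40 mm of its start (value of joint card above 0.0202 m and value of joint wide_paddle above 0.29 rad and value of joint narrow_paddle below 0.12 rad and value of joint each of round_button, square_key below 0.0015 m and distance of pod from where it was at the start of the episode below 0.03 m and height (world z) of pod below 0.01 m and angle between pod's own z axis and vertical below 0.1 rad and linear speed of pod below 0.02 m/s and distance of each of flux_bottle, heat_sink, spool, multimeter, parts_bin, screwdriver, mug from where it was at the start of the episode below 0.04 m); the robot touches nothing.
It fails at once if the wide paddle is switched on before the card is home (value of joint wide_paddle above 0.2 rad and value of joint card below 0.0202 m).
It fails at once if the round button is pressed before the wide paddle is on (value of joint round_button above 0.003 m and value of joint wide_paddle below 0.25 rad).
It fails at once if the card is pulled up, or the narrow paddle or the square key is pressed (value of joint card below 0.002 m or value of joint narrow_paddle above 0.12 rad or value of joint square_key above 0.003 m).
It fails at once if the pod is lifted, tipped or shifted (height (world z) of pod above 0.012 m or distance of pod from where it was at the start of the episode above 0.03 m or angle between pod's own z axis and vertical above 0.15 rad).
It fails at once if a bystander is moved or lifted (more than 40 mm) (distance of any of flux_bottle, heat_sink, spool, multimeter, parts_bin, screwdriver, mug from where it was at the start of the episode above 0.04 m).
It also fails if it takes over 56 s, if anything falls off the work surface, if the arm or the gripper's body presses on something with over 40 N, if the wrist force passes 120 N, or if a joint passes its speed limit or range.

## Working session

There is one attempt and no reset: what is moved stays moved. The work goes in short steps, Python scripts to look and compute and a tool call to move; the robot and the scene stay as the last step left them, time stands still between calls to the robot, and variables do not carry over. Pictures are saved under pics/ and viewed, at most 10 in all, crops included, and the job is handed in when it is done.

Besides the shell and the picture viewer there is one more tool, called after "Request:" in YAML: its name, and indented under it one key for each argument. send_rows: Moves the arm, as the interface text tells. Its arguments: {"type":"object","properties":{"moves":{"type":"array","items":{"type":"number"}},"grip_force":{"type":"number"}},"required":["moves"]}

```bash
mkdir -p pics
cat > h.py <<'E'
import numpy as np, cv2
from rig import monitor, cams, workorder, robot
def K(c):
    f=200/np.tan(np.radians(c["fovy"])/2); return np.array([[f,0,c["cx"]],[0,f,c["cy"]],[0,0,1.]])
def cloud(c):
    """world xyz for every pixel (from the range picture)"""
    v,u=np.mgrid[0:400,0:640].astype(np.float64)
    n=cv2.undistortPoints(np.stack([u.ravel(),v.ravel()],1)[:,None],K(c),np.array(c["dist_coeffs"],float))[:,0]
    z=c["range_z"].ravel()[:,None]
    R=cv2.Rodrigues(np.array(c["rvec"],float))[0]
    P=(np.hstack([n*z,z])-np.array(c["tvec"],float).ravel())@R
    P[z[:,0]==0]=np.nan
    return P.reshape(400,640,3)
def proj(c,P):
    return cv2.projectPoints(np.array(P,float).reshape(-1,1,3),np.array(c["rvec"],float),np.array(c["tvec"],float),K(c),np.array(c["dist_coeffs"],float))[0][:,0]
E
python3 - <<'E'
from h import *
import pickle
for n in("top","side"):
    c=cams.camera(n); pickle.dump(c,open(n+".pkl","wb")); cv2.imwrite(f"pics/{n}0.png",c["pixels"])
    print(n,c["fovy"],-cv2.Rodrigues(np.array(c["rvec"],float))[0].T@np.array(c["tvec"],float).ravel())
print(monitor.get_obs())
E
```

```text
top 57.08906450719911 [ 0.31651467 -0.01688439  0.98889582]
side 53.149158610461 [ 0.35130483 -0.80961066  0.95553604]
{'time': 0.1, 'q': array([ 1.06846455e+00,  5.28372655e-01,  1.43375172e+00,  6.64516608e-06,
        1.18138716e+00, -1.78471827e-01]), 'joint_velocities': array([ 0.00034465, -0.00292742, -0.00193729,  0.00188332, -0.00078692,
       -0.0013943 ]), 'joint_torque': array([-1.39234503e-04, -4.40985310e+01, -1.77148372e+01,  6.34444971e-02,
        5.33520570e-02, -1.88569339e-05]), 'position': array([0.19854469, 0.59197538, 0.23567693]), 'tool_rot': array([ 1.61224407e-01,  9.86917307e-01, -9.03364166e-04, -3.23221329e-04]), 'ft_force': array([-0.41129858,  0.07567255,  0.57233831]), 'moment': array([ 0.03342629, -0.04405225,  0.01717917]), 'grip_force': 0.0, 'grip_width': 0.08684942865091146}
```

View pics/top0.png

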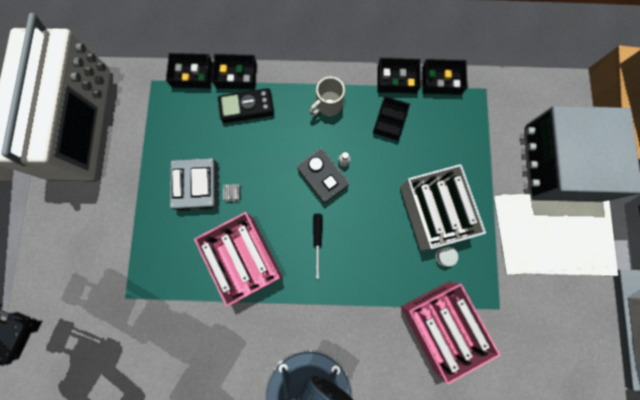

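View pics/side0.png

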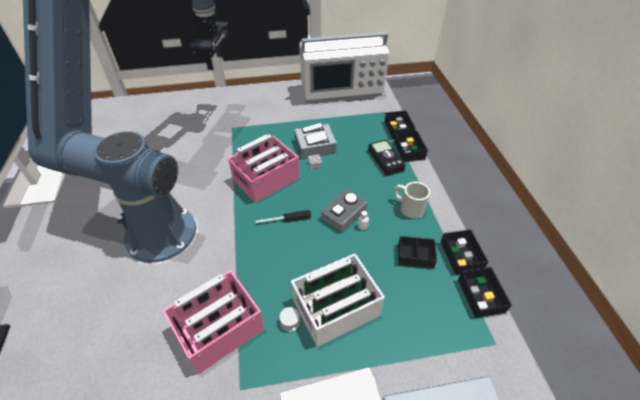

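The top picture shows three chassis-shaped things: the white one at (443,207), and pink ones at (238,258) and (450,332). Only the white one fits, since pink is excluded. The outlet box is at (193,184), with its wide paddle at (200,182) and narrow one at (178,184). The pod is at (323,176), with its round button at (316,163) and square key at (327,182). Next I'll take enlarged crops and measure heights.

```bash
cat > m.py <<'E'
from h import *
import pickle
c=pickle.load(open("top.pkl","rb")); P=cloud(c); im=c["pixels"]; hsv=cv2.cvtColor(im,cv2.COLOR_BGR2HSV)
crop=lambda u,v,r:cv2.resize(im[v-r:v+r,u-r:u+r],(400,400),interpolation=cv2.INTER_CUBIC)
cv2.imwrite("pics/crops.png",np.hstack([crop(443,207,50),crop(193,184,40)]))
def comps(name,m,box,zlo,zhi,amin):
    u0,v0,u1,v1=box; w=np.zeros(m.shape,np.uint8); w[v0:v1,u0:u1]=1
    w=(w&m&(P[...,2]>zlo)&(P[...,2]<zhi)).astype(np.uint8)
    n,L,st,_=cv2.connectedComponentsWithStats(w,connectivity=4)
    for i in range(1,n):
        if st[i,4]<amin: continue
        q=P[L==i]; z=np.median(q[:,2]); 
        r=cv2.minAreaRect((q[:,:2]*1000).astype(np.float32))
        vv,uu=np.nonzero(L==i)
        print(name,st[i,4],"px",uu.mean().round(1),vv.mean().round(1),"z",q[:,2].min().round(4),z.round(4),q[:,2].max().round(4),"rect",np.round(r[0],1),np.round(r[1],1),round(r[2],1))
V=hsv[...,2]; S=hsv[...,1]
bright=(V>170)&(S<50)
comps("bar",bright,(400,160,490,250),.1,.14,60)
comps("chassis",V>0,(400,160,490,250),.03,.2,300)
comps("paddle",bright,(165,155,222,215),.045,.09,60)
comps("box",V>0,(165,150,222,215),.03,.1,300)
comps("pod",V>0,(290,140,352,210),.02,.1,200)
comps("podtop",V>0,(290,140,352,210),.05,.1,30)
E
python3 m.py
```

```text
bar 291 px 465.3 199.8 z 0.1023 0.1072 0.1113 rect [ 487.2 -369.7] [119.   16.5] 17.3
bar 303 px 448.0 204.6 z 0.102 0.1072 0.1116 rect [ 474.3 -327.5] [119.8  17.5] 17.5
bar 314 px 432.2 208.8 z 0.1103 0.1212 0.1257 rect [ 461.8 -284.4] [121.5  17.3] 17.3
chassis 2428 px 447.0 203.9 z 0.0301 0.0782 0.1113 rect [ 474.1 -327.6] [181.3 143.9] 17.3
chassis 770 px 444.1 206.6 z 0.03 0.0906 0.1116 rect [ 474.4 -327.1] [135.1  18.1] 17.6
chassis 745 px 428.7 210.6 z 0.0378 0.1121 0.1257 rect [ 461.3 -284.1] [134.9  18. ] 16.9
paddle 572 px 191.0 184.0 z 0.0451 0.0494 0.0539 rect [525.6 323.7] [120.9 105.2] 4.3
paddle 399 px 199.1 181.4 z 0.0526 0.061 0.0696 rect [525.9 300.1] [66.6 40.3] 4.3
paddle 185 px 176.1 182.6 z 0.0506 0.061 0.0682 rect [520.4 360.4] [66.3 19.5] 5.6
box 2223 px 192.2 183.5 z 0.03 0.0504 0.0696 rect [524.5 323.7] [132.5 116.2] 5.7
pod 1507 px 322.5 174.8 z 0.0203 0.0442 0.0598 rect [559.5 -20.4] [125.4  86. ] 38.9
podtop 33 px 344.6 155.4 z 0.0556 0.0632 0.0668 rect [605.  -76.8] [12.3 13.6] 4.3
podtop 115 px 315.4 163.5 z 0.0501 0.0551 0.0598 rect [583.1  -0. ] [30.6 31.7] 24.0
podtop 88 px 329.6 181.7 z 0.0502 0.0546 0.0595 rect [536.4 -39. ] [27.5 26.2] 33.0
```

View pics/crops.png

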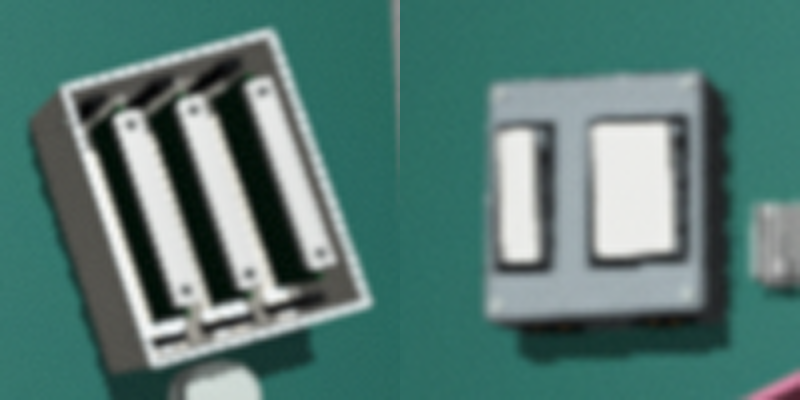

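The crops confirm the target. The left bar (432,209) reads z≈121 mm against 107 mm for the other two, so it is the proud card, at (0.462,-0.284). The wide paddle is the right one, at (0.526,0.300), with box yaw about 5°. The round button is at (0.583,0.000). I'll set out at travel height and close the fingers on the way.

Request:
send_rows:
  moves: [0,2.2,-3.3,0,0,0,0.1,0,4.4,-6.6,0,0,0,0.2,0,6.6,-9.9,0,0,0,0.3,0,8.8,-13.2,0,0,0,0.4,0,11,-16.5,0,0,0,0.4]
  grip_force: 20

```text
time: 0.52
position: [0.3091, 0.4258, 0.2362]
tool_rot: [-0.04, 0.999, -0.0, -0.0]
ft_force: [-0.3, 0.4, -1.3]
grip_width: 0.0614
grip_force: 0.0
```

Request:
send_rows:
  moves: [0,2.2,-3.3,0,0,0,0,0,4.4,-6.6,0,0,0,0,0,6.6,-9.9,0,0,0,0,0,8.8,-13.2,0,0,0,0,0,11,-16.5,0,0,0,0]

```text
time: 0.93
position: [0.4192, 0.2607, 0.2364]
tool_rot: [-0.038, 0.999, -0.0, -0.0]
ft_force: [1.0, 1.4, 0.3]
grip_width: 0.028
grip_force: 0.0
```

Request:
send_rows:
  moves: [0,1,-4,0,0,0,0,0,2,-8,0,0,0,0,0,3,-12,0,0,0,0,0,4,-16,0,0,0,0,0,4,-20,0,0,0,0]

```text
time: 1.35
position: [0.4607, 0.0602, 0.2366]
tool_rot: [-0.038, 0.999, -0.0, 0.001]
ft_force: [0.7, -0.7, 0.2]
grip_width: 0.0017
grip_force: 0.0
```

Request:
send_rows:
  moves: [0,0,-4,0,0,0,0,0,0,-8,0,0,0,0,0,0,-12,0,0,0,0,0,0,-16,0,0,0,0,0,0,-20,0,0,0,0]

```text
time: 1.77
position: [0.4582, -0.1393, 0.2364]
tool_rot: [-0.038, 0.999, 0.0, -0.0]
ft_force: [0.6, 0.0, 0.5]
grip_width: 0.0005
grip_force: 0.0
```

Request:
send_rows:
  moves: [0,0.1,-4,0,0,0,0,0,0.2,-8,0,0,0,0,0,0.4,-12,0,0,0,0,0,0.4,-14.5,-2,0,0,0,0,0.4,-14.5,-5,0,0,0]

```text
time: 2.18
position: [0.4656, -0.2908, 0.1886]
tool_rot: [-0.036, 0.999, -0.005, 0.004]
ft_force: [0.8, -0.5, 0.1]
grip_width: 0.0005
grip_force: 0.0
```

Request:
send_rows:
  moves: [0,0,0,-2,0,0,0,0,0,0,-3,0,0,0,0,0,0,-3.5,0,0,0,0,0,0,-3.5,0,0,0]

```text
time: 2.52
position: [0.4625, -0.2818, 0.1507]
tool_rot: [-0.038, 0.999, 0.001, -0.001]
ft_force: [-0.1, 0.4, 0.6]
grip_width: 0.0008
grip_force: 0.0
```

Run:
```python
from h import *
c=cams.camera("side"); cv2.imwrite("pics/side1.png",cv2.resize(c["pixels"][220:360,260:420],(800,700))[:600]); print(monitor.get_obs()["position"])
```

```text
[ 0.46307936 -0.28223649  0.15171143]
```

View pics/side1.png

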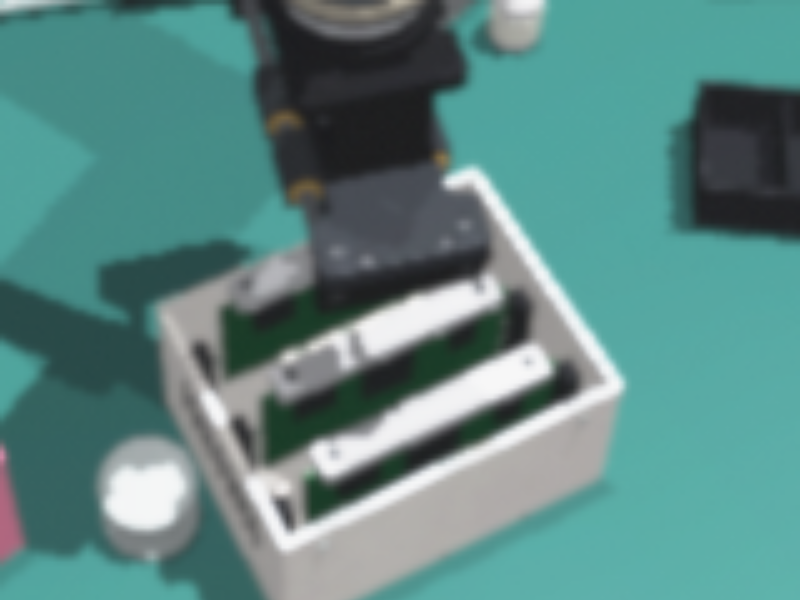

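The picture shows the gripper over the far (proud) bar. The body, which is long in y, hides the fingertips but is well above the neighbours. Next I press down.

Request:
send_rows:
  moves: [0,0,-0.2,-0.8,0,0,0,0,0,-0.2,-1.4,0,0,0,0,0,-0.2,-1.9,0,0,0,0,0,-0.2,-2.3,0,0,0,0,0,-0.2,-2.6,0,0,0]

```text
time: 2.98
position: [0.4637, -0.285, 0.1262]
tool_rot: [-0.038, 0.999, -0.001, 0.001]
ft_force: [-0.7, 0.6, 5.5]
grip_width: 0.0005
grip_force: 2.8
```

Request:
send_rows:
  moves: [0,0,0,-0.1,0,0,0,0,0,0,-0.2,0,0,0,0,0,0,-0.3,0,0,0]

```text
time: 3.23
position: [0.4636, -0.285, 0.1233]
tool_rot: [-0.038, 0.999, -0.001, 0.001]
ft_force: [1.0, 0.5, 5.1]
grip_width: 0.0007
grip_force: 2.5
```

Request:
send_rows:
  moves: [0,0,0,-0.1,0,0,0,0,0,0,-0.2,0,0,0,0,0,0,-0.3,0,0,0,0,0,0,-0.3,0,0,0]

```text
time: 3.57
position: [0.4637, -0.2851, 0.1223]
tool_rot: [-0.038, 0.999, -0.001, 0.001]
ft_force: [-1.7, 1.8, 18.0]
grip_width: 0.0003
grip_force: 9.1
```

The card hit its hard stop at TCP z=0.1223, i.e. 108 mm, and the force rose. I'll lift and go to the wide paddle's raised end at (0.554,0.3025).

Request:
send_rows:
  moves: [0,0,0,3,0,0,0,0,0,0,7,0,0,0,0,1,4,7,0,0,0,0,2,8,7,0,0,0,0,3,12,7,0,0,0]

```text
time: 3.98
position: [0.4929, -0.1638, 0.1902]
tool_rot: [-0.037, 0.999, -0.0, 0.001]
ft_force: [0.3, 0.1, -0.2]
grip_width: 0.0005
grip_force: 0.0
```

Request:
send_rows:
  moves: [0,1,4,0,0,0,0,0,2,8,0,0,0,0,0,3,12,0,0,0,0,0,4,16,0,0,0,0,0,5,20,0,0,0,0]

```text
time: 4.4
position: [0.5424, 0.0377, 0.1893]
tool_rot: [-0.038, 0.999, 0.0, -0.0]
ft_force: [0.8, -0.7, 0.3]
grip_width: 0.0002
grip_force: 0.0
```

Request:
send_rows:
  moves: [0,1,4,0,0,0,0,0,1,8,0,0,0,0,0,1,12,0,0,0,0,0,1,16,0,0,0,0,0,1,20,0,0,0,0]

```text
time: 4.82
position: [0.5519, 0.2375, 0.1891]
tool_rot: [-0.038, 0.999, -0.0, -0.001]
ft_force: [0.5, -0.1, -0.6]
grip_width: 0.0005
grip_force: 0.0
```

Request:
send_rows:
  moves: [0,0,4,0,0,0,0,0,0,6.7,0,0,0,0,0,0,6.7,0,0,0,0,0,0,6.7,0,0,0,0]

```text
time: 5.15
position: [0.5519, 0.3039, 0.1889]
tool_rot: [-0.04, 0.999, -0.0, -0.0]
ft_force: [0.8, -0.6, 0.2]
grip_width: 0.0005
grip_force: 0.0
```

Run:
```python
from h import *
c=cams.camera("side"); P=cloud(c); cv2.imwrite("pics/side2.png",np.hstack([cv2.resize(c["pixels"][230:350,270:390],(400,400)),cv2.resize(c["pixels"][80:180,260:360],(400,400))]))
o=monitor.get_obs(); print(o["position"],o["ft_force"])
C=np.array([.4618,-.2844]); d=np.array([np.cos(.303),np.sin(.303)])
for k in range(3):
    b=C+k*.045*np.array([d[1],-d[0]])
    r=P[...,:2]-b; a=np.abs(r@d)<.05; l=np.abs(r@np.array([-d[1],d[0]]))<.006
    z=P[...,2][a&l]; print(k,np.median(z[z>.095]))
```

```text
[0.55200849 0.30245406 0.1889079 ] [ 0.21061595 -0.13459699  0.71370676]
0 0.10682141308315443
1 0.10693283039555897
2 0.10697415193236609
```

View pics/side2.png

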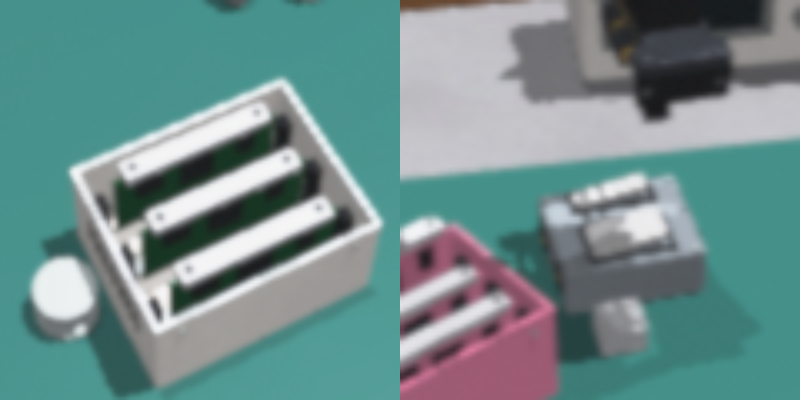

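All three bars read 107 mm, so the card is home, and the tips are above the outlet box. Now the paddle's +x end.

Request:
send_rows:
  moves: [0,0.3,0,-3.5,0,0,0,0,0.3,0,-7,0,0,0,0,0.3,0,-9.5,0,0,0,0,0.3,0,-10.5,0,0,0,0,0.3,0,-11,0,0,0]

```text
time: 5.62
position: [0.5549, 0.3002, 0.0778]
tool_rot: [-0.037, 0.999, -0.001, -0.002]
ft_force: [-0.4, -1.0, 2.3]
grip_width: 0.0004
grip_force: 1.0
```

Request:
send_rows:
  moves: [0,0,0,-0.2,0,0,0,0,0,0,-0.4,0,0,0,0,0,0,-0.5,0,0,0]

```text
time: 5.87
position: [0.557, 0.3023, 0.0762]
tool_rot: [-0.038, 0.999, 0.0, 0.001]
ft_force: [-0.6, -2.1, 2.8]
grip_width: -0.0
grip_force: 1.4
```

Request:
send_rows:
  moves: [0,0,0,-0.2,0,0,0,0,0,0,-0.3,0,0,0,0,0,0,-0.4,0,0,0,0,0,0,-0.4,0,0,0]

```text
time: 6.2
position: [0.5581, 0.3027, 0.0723]
tool_rot: [-0.038, 0.999, 0.0, 0.003]
ft_force: [2.5, -3.0, 6.6]
grip_width: 0.0005
grip_force: 3.4
```

Request:
send_rows:
  moves: [0,0,0,-0.1,0,0,0,0,0,0,-0.2,0,0,0,0,0,0,-0.2,0,0,0]

```text
time: 6.45
position: [0.5582, 0.3027, 0.072]
tool_rot: [-0.038, 0.999, 0.0, 0.003]
ft_force: [-0.2, -4.8, 14.7]
grip_width: 0.0006
grip_force: 7.7
```

The paddle stopped hard, at z=0.072 with the force jumping to 15 N. I'll lift, move over to the round button, and check.

Request:
send_rows:
  moves: [0,0,0,3,0,0,0,0,0,0,6.5,0,0,0,0,0.5,-4,8,0,0,0,0,1,-8,8,0,0,0,0,1.5,-12,8,0,0,0]

```text
time: 6.87
position: [0.5713, 0.1829, 0.1502]
tool_rot: [-0.039, 0.999, 0.001, 0.002]
ft_force: [0.3, -0.1, 0.0]
grip_width: 0.0004
grip_force: 0.0
```

Request:
send_rows:
  moves: [0,0.5,-4,0,0,0,0,0,1,-8,0,0,0,0,0,1,-12,0,0,0,0,0,1,-16,0,0,0,0,0,1,-18.2,0,0,0,0]

```text
time: 7.28
position: [0.5808, -0.0028, 0.1484]
tool_rot: [-0.037, 0.999, -0.0, 0.0]
ft_force: [0.3, 1.1, 0.2]
grip_width: 0.0007
grip_force: 0.0
```

Request:
send_rows:
  moves: [0,0,0,-2,0,0,0,0,0,0,-4,0,0,0,0,0,0,-4,0,0,0]

```text
time: 7.53
position: [0.5781, 0.0007, 0.1054]
tool_rot: [-0.037, 0.999, 0.001, -0.004]
ft_force: [-0.9, 0.7, 0.5]
grip_width: 0.0003
grip_force: 0.0
```

Run:
```python
from h import *
c=cams.camera("side"); P=cloud(c); cv2.imwrite("pics/side3.png",np.hstack([cv2.resize(c["pixels"][150:250,300:400],(400,400)),cv2.resize(c["pixels"][80:180,260:360],(400,400))]))
o=monitor.get_obs(); print(o["position"],o["ft_force"])
d=np.array([np.cos(.085),np.sin(.085)]); n=np.array([-d[1],d[0]])
for nm,b in(("wide",(.526,.300)),("narrow",(.5204,.3604))):
    r=P[...,:2]-np.array(b); a=r@d; l=np.abs(r@n)<.006
    m=(np.abs(a)<.028)&l&(P[...,2]>.05)
    print(nm,np.polyfit(a[m],P[...,2][m],1),m.sum())
m=(np.linalg.norm(P[...,:2]-np.array([.583,0]),axis=2)<.013)
z=P[...,2][m]; print("button",np.median(z[z<.07]) if (z<.07).any() else z)
```

```text
[0.57888784 0.00103852 0.10672029] [ 0.9665332  -0.78144879 -1.31296063]
wide [-0.16660591  0.06179849] 34
narrow [0.11753249 0.06075881] 37
button 0.05558720790924938
```

View pics/side3.png

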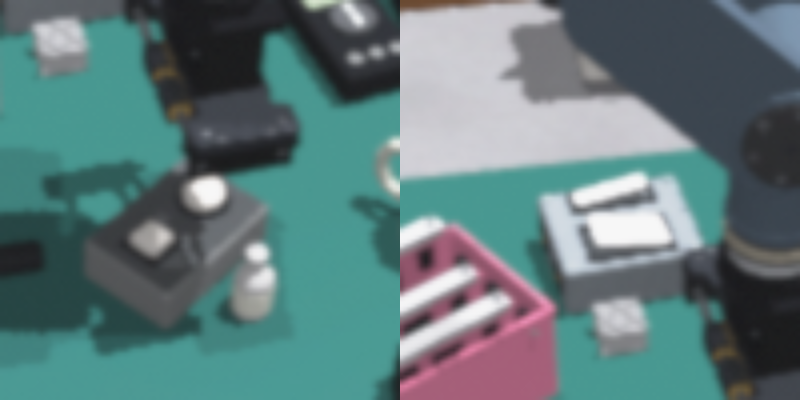

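The wide paddle's slope is now −0.17 (on) and the narrow one's is still positive (off). The pod is in place under the tips. Next I press the round button.

Request:
send_rows:
  moves: [0,0.3,0,-1.5,0,0,0,0,0.3,0,-3,0,0,0,0,0.3,0,-3.8,0,0,0,0,0.3,0,-4.2,0,0,0,0,0.3,0,-4.3,0,0,0]

```text
time: 8.0
position: [0.5839, 0.0013, 0.0659]
tool_rot: [-0.038, 0.999, 0.0, -0.0]
ft_force: [-1.0, 1.3, 3.9]
grip_width: 0.0004
grip_force: 2.0
```

Request:
send_rows:
  moves: [0,0,0,-0.1,0,0,0,0,0,0,-0.15,0,0,0]

```text
time: 8.17
position: [0.5839, 0.0012, 0.065]
tool_rot: [-0.038, 0.999, 0.0, 0.0]
ft_force: [-1.1, 3.1, 4.5]
grip_width: 0.0005
grip_force: 2.2
```

Request:
send_rows:
  moves: [0,0,0,-0.15,0,0,0,0,0,0,-0.25,0,0,0,0,0,0,-0.25,0,0,0]

```text
time: 8.42
position: [0.584, 0.0012, 0.0642]
tool_rot: [-0.038, 0.999, 0.0, 0.001]
ft_force: [-4.2, 2.9, 17.1]
grip_width: 0.0006
grip_force: 8.1
```

The button bottomed out, with the force rising to 17 N at z=0.0642. I'll lift straight up and check before handing in.

Request:
send_rows:
  moves: [0,0,0,2,0,0,0,0,0,0,5,0,0,0,0,0,0,9,0,0,0,0,0,0,13,0,0,0,0,0,0,13,0,0,0]

```text
time: 8.83
position: [0.5891, -0.0008, 0.1997]
tool_rot: [-0.038, 0.999, -0.002, 0.008]
ft_force: [1.7, -0.2, -0.8]
grip_width: 0.0002
grip_force: 0.0
```

Request:
send_rows:
  moves: [0,0,0,0,0,0,0,0,0,0,0,0,0,0,0,0,0,0,0,0,0]

```text
time: 9.08
position: [0.5826, 0.0005, 0.1901]
tool_rot: [-0.038, 0.999, 0.0, -0.002]
ft_force: [-0.4, -0.0, 0.2]
grip_width: 0.0005
grip_force: 0.0
```

Run:
```python
from h import *
c=cams.camera("side"); P=cloud(c); cv2.imwrite("pics/side4.png",c["pixels"])
for nm,b in(("button",(.583,0)),("key",(.5364,-.039))):
    z=P[...,2][np.linalg.norm(P[...,:2]-np.array(b),axis=2)<.009]; print(nm,np.median(z[z<.08]))
o=monitor.get_obs(); print(o["position"],o["ft_force"])
```

```text
button 0.05562866407086381
key 0.05531389979151102
[5.82604938e-01 5.71346617e-04 1.89808799e-01] [-1.27005749  0.65843736 -0.34032835]
```

View pics/side4.png

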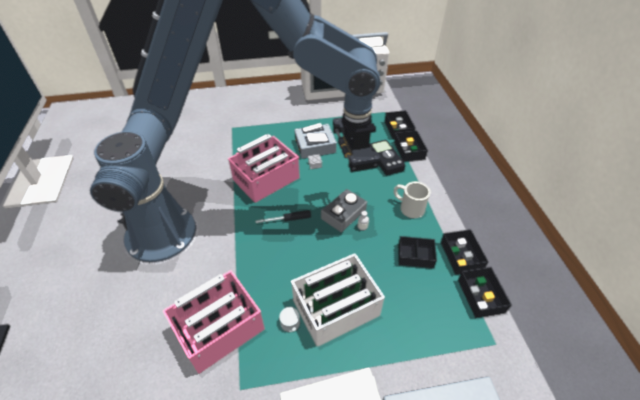

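The bystanders are where they started. The pod at (344,210) hasn't moved, its button and key are released, and the arm is clear of everything.

```bash
python3 -c "
from rig import workorder
print(workorder.hand_in())"
```

```text
the job is handed in; nothing more can be done
None
```

The job is handed in: the card is home, the wide paddle is on, and the round button was pressed and released, all in order; the hand-in returned no verdict.

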